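Dry-fit a small bench riser on its assembly mat

TASK

Dry-fit the little bench riser on the black assembly mat. Stand the thick wooden upright centred on the square pad, the thin upright centred on the round pad (broad faces towards each other, square to the mat) and the round post upright on the mat midway between the pads; then lay the long shelf board centred across the tops of both uprights, in line with the mat; last, stand the jar of screws on the middle of the board to weigh it down.

Things in the scene. Friction and masses are not known exactly. Their poses are not given: they have to be found in the camera images.
- mat: thin black rubber strip fixed to the bench, 120 (x) x 340 (y) x 2 mm high; origin at the centre of its underside, on the bench top. Its long direction is its y axis, which points roughly along world y (within 0.2 rad). The pads lie on it at 115 mm either side of its centre along its y; which pad is at which end varies. It lies either nearer the robot or farther from it than the shelf board.
- pad_square: square plywood pad fixed on the mat, 108 x 108 x 12 mm; origin at the centre of its underside, 2 mm above the bench, so its top is 14 mm above the bench; axes parallel to the mat's
- pad_round: round plywood pad fixed on the mat, 118 mm across, 12 mm high; origin at the centre of its underside, 2 mm above the bench, so its top is 14 mm above the bench
- upright_thick: the thicker of two loose plain wooden blocks, standing on its long edge: 100 mm long (x), 44 mm thick (y), 60 mm high (z), about 0.15 kg; origin at the centre of its underside. Already the right way up: it goes on the square pad with its x axis (long side) parallel to the mat's x, so a broad face looks along the mat to the other pad
- upright_thin: the thinner of the two loose wooden blocks: 100 mm long (x), 22 mm thick (y), 60 mm high (z), about 0.08 kg; origin at the centre of its underside. Goes on the round pad, its x axis parallel to the mat's x
- post: loose round wooden post standing upright, 40 mm diameter, 68 mm high, about 0.05 kg; origin at the centre of its underside. Stands on the bare mat midway between the pads; its top then ends 4 mm below the board
- shelf_board: loose long wooden board lying flat on the bench, 66 mm wide (x), 280 mm long (y), 18 mm thick (z), about 0.17 kg; origin at the centre of its underside. It ends lying across both uprights, its underside 74 mm above the bench, its y axis along the mat's
- jar: closed glass jar of brass screws with a steel lid, the one standing by itself near the wooden parts (six larger jars in a carton at the back stay there): glass 58 mm diameter, lid 56 mm diameter (the top 14 mm), 84 mm high in all, about 0.32 kg; origin at the centre of its underside. It ends on the middle of the board, its underside 92 mm above the bench
There are look-alikes about, which are no part of the job. What is shaped like the pad_square but turquoise is not meant.

How it is judged:
On the way, in this order (a step that is already met when the one before it is completed fails the run):
1. both uprights stand on their pads and the post between them (horizontal distance between upright_thick and pad_square below 0.015 m and z of upright_thick in the frame of pad_square between 0.008 and 0.016 m and angle between each of upright_thick, upright_thin, post's own z axis and vertical below 0.08 rad and linear speed of each of upright_thick, upright_thin, post below 0.03 m/s and angle between the x axis of each of upright_thick, upright_thin and the x axis of mat, either way round below 0.2 rad and horizontal distance between upright_thin and pad_round below 0.015 m and z of upright_thin in the frame of pad_round between 0.008 and 0.016 m and horizontal distance between post and mat below 0.015 m and z of post in the frame of mat between -0.002 and 0.006 m), for 0.2 s.
2. the board lies across both uprights (all of step 1 and horizontal distance between shelf_board and mat below 0.015 m and z of shelf_board in the frame of mat between 0.07 and 0.078 m and angle between shelf_board's own z axis and vertical below 0.08 rad and linear speed of shelf_board below 0.03 m/s and angle between the x axis of shelf_board and the x axis of mat, either way round below 0.15 rad), for 0.2 s.
3. the jar stands on the middle of the board (all of step 2 and horizontal distance between jar and shelf_board below 0.015 m and z of jar in the frame of shelf_board between 0.014 and 0.022 m and angle between jar's own z axis and vertical below 0.08 rad and linear speed of jar below 0.03 m/s), for 0.2 s.
At the end, for the whole second after the job is handed in: Each upright on its pad and the post on the mat centre, within 15 mm; board flat on both uprights, jar on the board, each centred within 15 mm; all upright within 0.08 rad, heights within 4 mm; uprights square to the mat within 0.2 rad, board within 0.15; all at rest (all of step 3); the robot touches nothing.
It also fails if it takes over 136 s, if anything falls off the work surface, if the arm or the gripper's body presses on something with over 40 N, if the wrist force passes 120 N, or if a joint passes its speed limit or range.

ROBOT

A 6-joint arm with a two-finger parallel gripper is mounted at the origin on the work surface. World frame = base frame: x ahead of the robot, y to its left, z up, the work surface at z = 0. Lengths are in m, angles in rad, forces in N, time in s.
With the tool pointing down it reaches from about 0.35 to 0.775 m from the base axis. Payload 7.3 kg.
Tool frame: the origin (TCP) lies midway between the tips of the shut fingers; the grasp point (between the pads) lies grasp_offset behind it (grasp_offset is the distance from the TCP to the grasp point, in m); z points along the fingers, y is the line along which they close (so a half turn about z gives the same grasp; the last joint's range is limited). The gripper opens to 92 mm and grips with 3 to 60 N. Pads are 19 mm wide; open, the fingers measure 130 mm over their backs; the gripper's body (75 mm by 190 mm) begins 47 mm behind the grasp point.
Start: joints at [1.044, 0.342, 1.524, -0, 1.275, -0.146], TCP at [0.195, 0.487, 0.227] pointing down, gripper open.
Joint ranges: [-2.53, 2.53], [-0.77, 2.02], [0.04, 2.7], [-1, 4.14], [0.28, 2.66], [-3.11, 3.11]. Speed limits (rad/s): [2.57, 2.57, 3.14, 3.14, 3.14, 3.14].

INTERFACE

Orientations are given as [roll, pitch, yaw] about the fixed x, y, z axes, in that order (R = Rz(yaw) Ry(pitch) Rx(roll)).
In Python, from cell import * gives the robot as it stands.
- The arm moves only by the tool step_arm, never from a script. Its argument "plan" is a list of rows, each a list of 5 numbers: the closure, from -1 (fully open) to 1 (shut), then the shift along the tool's x, y, z in m, then the turn about the tool's z in rad. In form: [[hand, x, y, z, twist], ...]. A call has 1 to 20 rows; each row is the pose to reach, as a shift and turn from the pose commanded when the call began, along the tool's axes at that moment; what a row does not reach only later rows make up. A row lasts 1/8 s, in which the tool goes at most 62.5 mm and 10.7 degrees, less where a joint would pass 70% of its speed; a pose out of reach is approached as far as the arm can. A call with a gripper value outside its range is refused whole. The fingers move at their own pace and stop on an object; "grip_force" is the grip in N (left out, the last holds). Time passes only in rows, so rows that repeat a pose let the fingers close. It gives the time, the measured TCP pose, the force, the opening and the grip force at its end, in the units of the state.
- observe(): the state, without advancing time (a new reading comes with each control period).
- read_camera(name): name is "scene" or "side" or "wrist"; returns a dict with "img" (420x560x3 uint8, red, green, blue), "range_z" (420x560 float32, m along the optical axis (not along the pixel's ray), 0 where there is no reading), "fx", "fy", "cx", "cy" (pixels), "R" (3x3) and "t" (3): a world point X has camera coordinates R X + t; the wrist camera has in their place "T_tool_cam" (4x4, takes a point from camera to tool coordinates, whose origin is the TCP and whose axes are the flange's). Camera axes: x right, y down, z forward; pixel columns grow to the right and rows downward; lengths in m; the calibration is good to about 2 mm. A picture is of the moment at which its call begins: read the wrist's pose just before it.
- hand_in(): hands the job in; it is judged then, once.
The state is a dict: "time": time; "qpos": joint angles; "qvel": joint speeds; "joint_efforts": joint torques, N m; "tool_pos": TCP position; "tool_rot": TCP orientation; "contact_force": force on the tool from outside, world axes, zero at the start; "torque": the same for the moment, N m; "opening": finger opening in m; "grip_force": force on a finger pad.
Only numpy, scipy, OpenCV 4.12 (cv2) and the standard library are available. Lean on these libraries where they do the work, as an engineer would, in place of code of your own. Each camera call takes 0.05 s, during which the arm holds its last target. There are 200 camera calls.

## Working session

There is one attempt and no reset: what is moved stays moved. The work goes in short steps, Python scripts to look and compute and a tool call to move; the robot and the scene stay as the last step left them, time stands still between calls to the robot, and variables do not carry over. Pictures are saved under pics/ and viewed, at most 14 in all, crops included, and the job is handed in when it is done.

Besides the shell and the picture viewer there is one more tool, called after "Request:" as a command line: name --pt "numbers of a row" for each row, then --argument value for the rest. step_arm: Moves the arm, as the interface text tells. Its arguments: {"type":"object","properties":{"plan":{"type":"array","items":{"type":"array","items":{"type":"number"}}},"grip_force":{"type":"number"}},"required":["plan"]}

```bash
mkdir -p pics; ls; python3 - <<'E'
from cell import *
import cv2,numpy as np
s=observe();print(s)
try: print(grasp_offset)
except Exception as e: print(e)
for n in("scene","side"):
    c=read_camera(n);np.savez(n+"0.npz",**c);cv2.imwrite(f"pics/{n}0.png",c["img"][...,::-1])
    print(n,c["fx"],c["cx"],c["R"],c["t"])
E
```

```text
pics
{'time': 0.0, 'qpos': array([ 1.04400811e+00,  3.42715482e-01,  1.52502638e+00,  4.92325938e-06,
        1.27541880e+00, -1.46014389e-01]), 'qvel': array([-0.00094716, -0.00075889,  0.00076856, -0.00013706,  0.00073823,
       -0.00049387]), 'joint_efforts': array([-1.84161632e-03, -4.31232297e+01, -2.44217008e+01,  7.14785582e-02,
        5.59347065e-02, -1.48425252e-04]), 'tool_pos': array([0.19488295, 0.48703882, 0.22604547]), 'tool_rot': array([-3.14004202e+00, -2.32795733e-04,  2.76081721e+00]), 'contact_force': array([ 0.09793865, -0.41382395, -0.05011203]), 'torque': array([-0.02384507,  0.02600266, -0.03637557]), 'grip_force': 0.0, 'opening': 0.0921371575489141}
0.0188
scene 509.53763857484745 284.2428667487656 [[ 0.0080071   0.99993458  0.00816818]
 [ 0.84313865 -0.00235929 -0.53769104]
 [-0.53763659  0.01119225 -0.84310238]] [-7.27605687e-04 -3.34615853e-01  1.64233970e+00]
side 455.191636920411 287.65090951600587 [[ 0.99350099 -0.11350304  0.00853487]
 [-0.08355869 -0.77819963 -0.62243335]
 [ 0.07728991  0.61767499 -0.78262627]] [-0.41941642  0.06124451  1.34072369]
```

View pics/scene0.png

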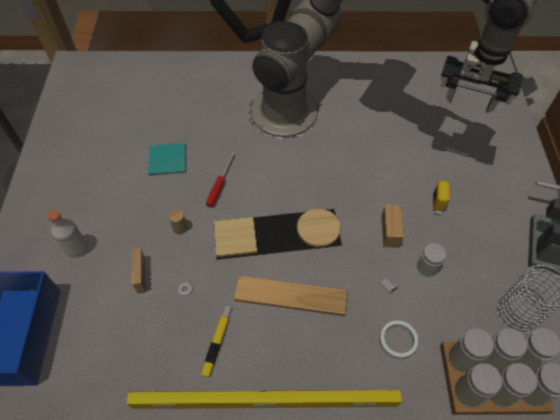

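View pics/side0.png

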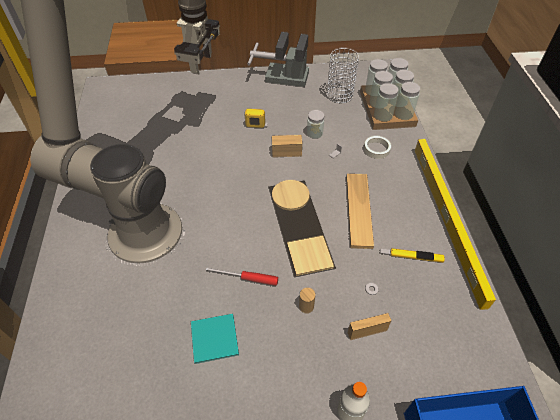

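The scene view shows the mat at (278,233), with the square pad at left (235,237) and the round pad at right (319,227). The thick upright is at (393,225), the thin upright at (138,270), the post at (178,222), the board at (291,295) and the jar at (432,258). I'll measure their top faces from the range data.

```bash
cat > h.py <<'E'
import numpy as np,cv2
from cell import *
def cloud(c,R=None,t=None):
    v,u=np.mgrid[0:420,0:560];z=c["range_z"]
    P=np.stack([(u-c["cx"])/c["fx"]*z,(v-c["cy"])/c["fy"]*z,z],-1)
    if "R" in c: return (P-c["t"])@c["R"]
    s=c["s"]  # wrist: state given
    from scipy.spatial.transform import Rotation as Ro
    T=c["T_tool_cam"];P=P@T[:3,:3].T+T[:3,3]
    return P@Ro.from_euler("xyz",s["tool_rot"]).as_matrix().T+s["tool_pos"]
def rect(P,m):
    q=P[m][:,:2].astype(np.float32)*1000
    if len(q)<5:return None
    (cx,cy),(w,h),a=cv2.minAreaRect(q)
    if w<h:w,h,a=h,w,a+90
    return len(q),np.round([cx,cy,w,h],1),"long axis yaw %.3f"%(((np.radians(a)+np.pi/2)%np.pi)-np.pi/2),"z %.1f"%(1000*np.median(P[m][:,2])),"mean",np.round(q.mean(0),1)
E
python3 - <<'E'
from h import *
W={"scene":dict(sq=(208,210,262,262,.008,.03),rnd=(290,203,346,252,.008,.03),board=(225,265,360,325,.01,.03),thick=(375,195,412,255,.05,.08),thin=(122,240,155,300,.05,.08),post=(160,200,195,245,.058,.09),jar=(412,235,455,280,.075,.1)),
"side":dict(sq=(280,230,340,280,.008,.03),rnd=(265,172,318,215,.008,.03),board=(338,165,382,255,.01,.03),thick=(262,125,310,165,.05,.08),thin=(340,305,400,345,.05,.08),post=(292,280,325,320,.058,.09),jar=(300,102,332,145,.075,.1))}
for n in W:
    c=dict(np.load(n+"0.npz"));P=cloud(c);v,u=np.mgrid[0:420,0:560]
    print(n,"bench z",np.median(P[300:320,200:210,2] if n=="scene" else P[200:240,400:410,2]))
    for k,(a,b,d,e,l,h) in W[n].items():
        m=(u>a)&(u<d)&(v>b)&(v<e)&(P[...,2]>l)&(P[...,2]<h)&(c["range_z"]>0)
        print(k,*(rect(P,m) or["-"]))
        if k in("sq","rnd"):pass
    # mat: dark pixels
    g=c["img"].max(-1);box=(205,200,350,265) if n=="scene" else (260,170,345,285)
    m=(u>box[0])&(u<box[2])&(v>box[1])&(v<box[3])&(g<50);print("dark",*rect(P,m))
E
```

```text
scene bench z 0.00023740436842562907
sq 1413 [ 463.  -132.2  130.4  129. ] long axis yaw 0.226 z 14.3 mean [ 471.8 -136.5]
rnd 1273 [443.2  92.  134.2 118.8] long axis yaw -1.528 z 14.3 mean [443.3  90.9]
board 2831 [643.1   0.9 307.5 128.6] long axis yaw -1.490 z 18.1 mean [645.1  10.6]
thick 575 [451.  287.3 106.6  45.1] long axis yaw -0.058 z 60.0 mean [454.4 286.5]
thin 368 [ 582.3 -374.7  102.5   22.5] long axis yaw 0.157 z 60.0 mean [ 584.1 -373.8]
post 173 [ 438.6 -289.5   40.    38.5] long axis yaw 0.396 z 67.9 mean [ 440.2 -288.9]
jar 373 [560.5 372.4  55.9  53.8] long axis yaw -0.861 z 83.9 mean [562.7 371.3]
dark 1755 [740.3 -74.1 798.5 311.1] long axis yaw -0.241 z 2.4 mean [462.6 -18.2]
side bench z -0.0006038260595258626
sq 1267 [ 468.2 -140.1  111.1  108.8] long axis yaw -1.454 z 13.5 mean [ 467.8 -142.6]
rnd 868 [439.3  89.  121.9 113. ] long axis yaw 1.432 z 13.2 mean [439.3  85.7]
board 1599 [ 6.401e+02 -1.000e-01  3.010e+02  8.470e+01] long axis yaw 1.494 z 17.2 mean [639.1  -2.4]
thick 323 [450.1 284.7  98.9  52.6] long axis yaw -0.016 z 58.6 mean [449.9 280.9]
thin 403 [ 580.7 -377.8  100.9   24.1] long axis yaw 0.148 z 59.4 mean [ 579.4 -379.4]
post 198 [ 436.9 -293.4   40.1   35.4] long axis yaw 1.458 z 67.2 mean [ 436.6 -294.4]
jar 169 [559.  368.9  59.8  51.3] long axis yaw 1.431 z 82.6 mean [558.9 365. ]
dark 40 [454.6 -22.4 337.3 118.2] long axis yaw -1.447 z 1.8 mean [427.8 -50. ]
```

```bash
cat >> h.py <<'E'
from scipy.spatial.transform import Rotation as Ro
def go(x,y,z,yaw,s=None):  # mm, TCP target; yaw of tool x (mod pi)
    s=s or observe();R=Ro.from_euler("xyz",s["tool_rot"]).as_matrix()
    d=R.T@(np.array([x,y,z])/1000-s["tool_pos"])
    dy=(yaw-s["tool_rot"][2]+np.pi/2)%np.pi-np.pi/2
    print("pos",np.round(s["tool_pos"]*1000,1),"yaw %.3f"%s["tool_rot"][2],"-> shift",np.round(d,4),"twist %.3f"%-dy)
def wrist(name):
    s=observe();c=read_camera("wrist");c["s"]=s
    cv2.imwrite(f"pics/{name}.png",c["img"][...,::-1]);return c,cloud(c)
def blob(P,lo,hi,x,y,r=90):  # top-face rect of points near x,y (mm) within heights (mm)
    m=(P[...,2]>lo/1000)&(P[...,2]<hi/1000)&(np.hypot(P[...,0]-x/1000,P[...,1]-y/1000)<r/1000)
    return rect(P,m)
E
python3 - <<'E'
from h import *
print(read_camera("wrist")["T_tool_cam"].round(3))
go(450,286,200,-.04)
E
```

```text
[[ 0.    -0.953 -0.304  0.082]
 [ 1.     0.     0.     0.   ]
 [-0.    -0.304  0.953 -0.159]
 [ 0.     0.     0.     1.   ]]
pos [194.9 487.1 226.2] yaw 2.761 -> shift [-0.3116 -0.0919  0.0263] twist -0.341
```

Request:
step_arm --pt "-1 -0.312 -0.092 0.026 -0.34" --pt "-1 -0.312 -0.092 0.026 -0.34" --pt "-1 -0.312 -0.092 0.026 -0.34" --pt "-1 -0.312 -0.092 0.026 -0.34" --pt "-1 -0.312 -0.092 0.026 -0.34" --pt "-1 -0.312 -0.092 0.026 -0.34" --pt "-1 -0.312 -0.092 0.026 -0.34" --pt "-1 -0.312 -0.092 0.026 -0.34" --grip_force 25

```text
time: 1.15
tool_pos: [0.4498, 0.2865, 0.2006]
tool_rot: [3.142, -0.001, 3.101]
contact_force: [-0.2, 0.7, -0.3]
opening: 0.0918
grip_force: 0.0
```

```bash
python3 - <<'E'
from h import *
c,P=wrist("w1")
print(*blob(P,54,66,450,286)); 
r=blob(P,54,66,450,286)
go(r[1][0],r[1][1],26,float(r[2].split()[-1]))
E
```

```text
4132 [451.9 288.7  99.5  43.6] long axis yaw -0.058 z 60.7 mean [449.1 288.6]
pos [449.7 286.8 200.8] yaw 3.102 -> shift [-0.0022  0.002   0.1748] twist 0.018
```

View pics/w1.png

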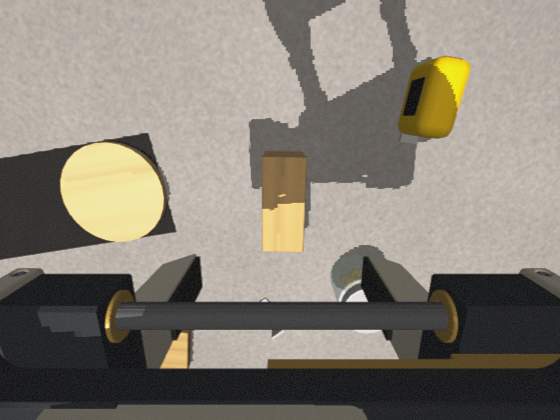

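The wrist view shows the thick upright whole at (284,202), and its measured size is right, so I'll grasp it.

Request:
step_arm --pt "-1 -0.002 0.002 0.06 0.018" --pt "-1 -0.002 0.002 0.12 0.018" --pt "-1 -0.002 0.002 0.16 0.018" --pt "-1 -0.002 0.002 0.175 0.018" --pt "-1 -0.002 0.002 0.175 0.018" --pt "1 -0.002 0.002 0.175 0.018" --pt "1 -0.002 0.002 0.175 0.018" --pt "1 -0.002 0.002 0.175 0.018" --pt "1 -0.002 0.002 0.175 0.018" --pt "1 -0.002 0.002 0.175 0.018" --pt "1 -0.002 0.002 0.175 0.018" --pt "1 -0.002 0.002 0.15 0.018" --pt "1 -0.002 0.002 0.1 0.018" --pt "1 -0.002 0.002 0.04 0.018" --pt "1 -0.002 0.002 0.04 0.018"

```text
time: 3.08
tool_pos: [0.4551, 0.2891, 0.1653]
tool_rot: [3.137, 0.009, 3.083]
contact_force: [0.6, 0.7, -1.5]
opening: 0.0435
grip_force: 25.0
```

```bash
python3 - <<'E'
from h import *
# where is it now relative to tcp?; mat centre estimates
go(468,-138,165,.118)
E
```

```text
pos [455.1 289.1 165.3] yaw 3.083 -> shift [-0.038  -0.4256 -0.0013] twist -0.177
```

Request:
step_arm --pt "1 -0.01 -0.04 -0.01 -0.02" --pt "1 -0.03 -0.09 -0.03 -0.05" --pt "1 -0.05 -0.14 -0.05 -0.09" --pt "1 -0.07 -0.19 -0.06 -0.12" --pt "1 -0.08 -0.24 -0.08 -0.15" --pt "1 -0.09 -0.28 -0.08 -0.177" --pt "1 -0.09 -0.31 -0.08 -0.177" --pt "1 -0.09 -0.31 -0.08 -0.177" --pt "1 -0.09 -0.31 -0.08 -0.177" --pt "1 -0.09 -0.31 -0.08 -0.177"

```text
time: 4.32
tool_pos: [0.5241, -0.0257, 0.2403]
tool_rot: [3.141, -0.001, -3.022]
contact_force: [0.7, -0.3, -1.2]
opening: 0.0439
grip_force: 25.0
```

```bash
python3 - <<'E'
from h import *
c,P=wrist("w2")
print(*blob(P,10,18,468,-138,85));print(*blob(P,10,18,441,90,75))
import numpy as np
np.savez("w2.npz",P=P,img=c["img"])
E
```

```text
8221 [ 470.3 -136.1  108.2  106.2] long axis yaw -1.451 z 14.8 mean [ 467.9 -135.9]
7691 [442.2  91.6 116.9 116.7] long axis yaw 0.258 z 14.8 mean [440.1  91.1]
```

View pics/w2.png

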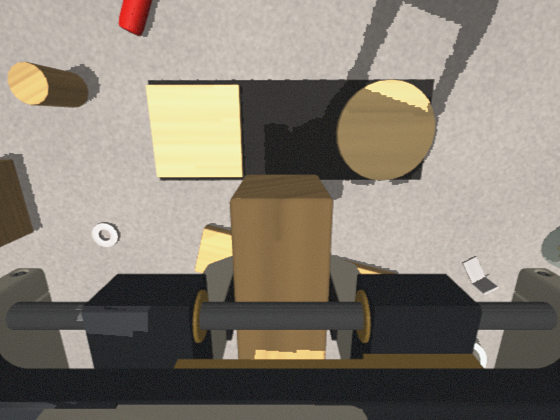

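```bash
python3 - <<'E'
from h import *
s=observe();P=np.load("w2.npz")["P"];R=Ro.from_euler("xyz",s["tool_rot"]).as_matrix()
T=(P-s["tool_pos"])@R*1000
m=(abs(T[...,1])<18)&(T[...,2]>-15)&(T[...,2]<18)&(T[...,0]>20)&(T[...,0]<80)
print(m.sum(),np.percentile(T[m],[5,50,95],axis=0).round(1))
off=np.percentile(T[m][:,0],50)-50
print(off,s["tool_pos"]*1000); yaw=.1225
c=np.array([470.3,-136.1])+off*np.array([np.cos(yaw),np.sin(yaw)])
print(c);go(*c,70,yaw);go(*c,26+14,yaw)
E
```

```text
838 [[ 50.4 -16.2 -13.4]
 [ 50.6   0.3  -0.5]
 [ 50.8  16.2  16.9]]
0.5885530036354396 [524.18304535 -25.7481085  240.45835729]
[ 470.88414254 -136.02808244]
pos [524.2 -25.7 240.5] yaw -3.022 -> shift [ 0.066  -0.1032  0.1704] twist -0.003
pos [524.2 -25.7 240.5] yaw -3.022 -> shift [ 0.066  -0.1032  0.2004] twist -0.003
```

Request:
step_arm --pt "1 0.02 -0.035 0.02 -0.003" --pt "1 0.045 -0.07 0.06 -0.003" --pt "1 0.066 -0.103 0.1 -0.003" --pt "1 0.066 -0.103 0.14 -0.003" --pt "1 0.066 -0.103 0.17 -0.003" --pt "1 0.066 -0.103 0.185 -0.003" --pt "1 0.066 -0.103 0.194 -0.003" --pt "1 0.066 -0.103 0.199 -0.003" --pt "1 0.066 -0.103 0.199 -0.003" --pt "1 0.066 -0.103 0.199 -0.003"

```text
time: 5.62
tool_pos: [0.4713, -0.137, 0.0423]
tool_rot: [-3.141, 0.001, -3.02]
contact_force: [0.2, 0.3, -1.5]
opening: 0.0444
grip_force: 25.0
```

Request:
step_arm --pt "-1 0 0 0 0" --pt "-1 0 0 0 0" --pt "-1 0 0 0 0" --pt "-1 0 0 0 0" --pt "-1 0 0 0 0" --pt "-1 0 0 -0.03 0" --pt "-1 0 0 -0.08 0" --pt "-1 0 0 -0.14 0" --pt "-1 0 0 -0.16 0" --pt "-1 0 0 -0.16 0" --pt "-1 0 0 -0.16 0"

```text
time: 7.0
tool_pos: [0.4702, -0.1365, 0.2004]
tool_rot: [3.14, -0.002, -3.02]
contact_force: [0.3, 0.3, -0.1]
opening: 0.0916
grip_force: 0.0
```

```bash
python3 - <<'E'
from h import *
c,P=wrist("w3")
print(*blob(P,68,82,470,-136))
go(581,-376,200,.152)
E
```

```text
4513 [ 470.9 -136.9  100.1   44.1] long axis yaw 0.127 z 74.8 mean [ 467.4 -137.4]
pos [ 470.1 -136.5  200.1] yaw -3.020 -> shift [-0.0812 -0.2511 -0.0005] twist -0.031
```

The thick upright is centred on the square pad to within 1 mm. Next is the thin upright.

Request:
step_arm --pt "-1 -0.081 -0.251 0 -0.031" --pt "-1 -0.081 -0.251 0 -0.031" --pt "-1 -0.081 -0.251 0 -0.031" --pt "-1 -0.081 -0.251 0 -0.031" --pt "-1 -0.081 -0.251 0 -0.031" --pt "-1 -0.081 -0.251 0 -0.031" --pt "-1 -0.081 -0.251 0 -0.031" --pt "-1 -0.081 -0.251 0 -0.031"

```text
time: 8.05
tool_pos: [0.5816, -0.3751, 0.202]
tool_rot: [3.141, 0.0, -2.988]
contact_force: [-0.1, -0.3, 0.1]
opening: 0.0919
grip_force: 0.0
```

```bash
python3 - <<'E'
from h import *
c,P=wrist("w4")
r=blob(P,54,66,581,-376);print(*r);print("post",blob(P,62,74,438,-291,40))
go(r[1][0],r[1][1],26,float(r[2].split()[-1]))
E
```

```text
2058 [ 582.6 -374.6  100.4   21.7] long axis yaw 0.143 z 60.8 mean [ 579.9 -375.3]
post (1901, array([ 439.2, -289.8,   39.2,   39. ]), 'long axis yaw -0.256', 'z 68.6', 'mean', array([ 439.3, -290.4], dtype=float32))
pos [ 581.6 -375.2  202.2] yaw -2.988 -> shift [-0.001   0.0005  0.1762] twist 0.010
```

Request:
step_arm --pt "-1 -0.001 0 0.06 0.01" --pt "-1 -0.001 0 0.12 0.01" --pt "-1 -0.001 0 0.16 0.01" --pt "-1 -0.001 0 0.176 0.01" --pt "-1 -0.001 0 0.176 0.01" --pt "1 -0.001 0 0.176 0.01" --pt "1 -0.001 0 0.176 0.01" --pt "1 -0.001 0 0.176 0.01" --pt "1 -0.001 0 0.176 0.01" --pt "1 -0.001 0 0.176 0.01" --pt "1 -0.001 0 0.176 0.01" --pt "1 -0.001 0 0.176 0.01" --pt "1 -0.001 0 0.176 0.01" --pt "1 -0.001 0 0.15 0.01" --pt "1 -0.001 0 0.1 0.01" --pt "1 -0.001 0 0.04 0.01" --pt "1 -0.001 0 0 0.01" --pt "1 -0.001 0 0 0.01" --pt "1 -0.001 0 0 0.01"

```text
time: 10.48
tool_pos: [0.5821, -0.3756, 0.2003]
tool_rot: [3.14, -0.001, -2.999]
contact_force: [-0.1, -0.3, -1.8]
opening: 0.0216
grip_force: 25.0
```

```bash
cat >> h.py <<'E'
def held(P,s,hw):  # front-face x in tool frame, mm
    R=Ro.from_euler("xyz",s["tool_rot"]).as_matrix();T=(P-s["tool_pos"])@R*1000
    m=(abs(T[...,1])<hw)&(T[...,2]>-15)&(T[...,2]<18)&(T[...,0]>10)&(T[...,0]<80)
    return m.sum(),np.percentile(T[m],[5,50,95],axis=0).round(1)
E
python3 - <<'E'
from h import *
c,P=wrist("w5");print(held(P,c["s"],8))
go(442.7,91.6,202,.1225);go(442.7,91.6,40,.1225)
E
```

```text
(np.int64(378), array([[ 49.8,  -7.1, -14. ],
       [ 50. ,   0.2,  -0.6],
       [ 50.2,   7.2,  16.7]]))
pos [ 581.9 -375.5  199.6] yaw -2.999 -> shift [ 0.0716  0.4821 -0.0009] twist 0.020
pos [ 581.9 -375.5  199.6] yaw -2.999 -> shift [0.0712 0.4817 0.1611] twist 0.020
```

Request:
step_arm --pt "1 0.004 0.03 0 0" --pt "1 0.012 0.08 0 0.01" --pt "1 0.02 0.135 0 0.02" --pt "1 0.028 0.19 0 0.02" --pt "1 0.036 0.245 0 0.02" --pt "1 0.044 0.3 0 0.02" --pt "1 0.053 0.355 0 0.02" --pt "1 0.061 0.41 0 0.02" --pt "1 0.068 0.455 0 0.02" --pt "1 0.071 0.481 0.02 0.02" --pt "1 0.071 0.481 0.07 0.02" --pt "1 0.071 0.481 0.12 0.02" --pt "1 0.071 0.481 0.145 0.02" --pt "1 0.071 0.481 0.155 0.02" --pt "1 0.071 0.481 0.16 0.02" --pt "1 0.071 0.481 0.16 0.02" --pt "1 0.071 0.481 0.16 0.02"

```text
time: 12.65
tool_pos: [0.4448, 0.09, 0.0425]
tool_rot: [-3.141, 0.002, -3.019]
contact_force: [-0.4, 0.2, -1.4]
opening: 0.0219
grip_force: 25.0
```

Request:
step_arm --pt "-1 0 0 0 0" --pt "-1 0 0 0 0" --pt "-1 0 0 0 0" --pt "-1 0 0 0 0" --pt "-1 0 0 0 0" --pt "-1 0 0 -0.03 0" --pt "-1 0 0 -0.08 0" --pt "-1 0 0 -0.14 0" --pt "-1 0 0 -0.16 0" --pt "-1 0 0 -0.16 0" --pt "-1 0 0 -0.16 0"

```text
time: 14.02
tool_pos: [0.4434, 0.09, 0.2004]
tool_rot: [3.141, -0.002, -3.019]
contact_force: [-0.3, 0.3, -0.7]
opening: 0.0919
grip_force: 0.0
```

```bash
python3 - <<'E'
from h import *
c,P=wrist("w6")
print(*blob(P,68,82,442,91.6));print(*blob(P,10,18,442,91.6,75))
go(439.2,-290,200,.12)
E
```

```text
2265 [444.6  90.5  99.8  22. ] long axis yaw 0.127 z 74.7 mean [441.1  90. ]
5955 [440.7  92.6 116.8 114.4] long axis yaw -1.501 z 14.8 mean [437.7  92.1]
pos [443.3  90.  200.2] yaw -3.019 -> shift [ 5.040e-02 -3.767e-01  2.000e-04] twist 0.002
```

The thin upright is within about 3 mm of centre. The post is next.

Request:
step_arm --pt "-1 0.05 -0.377 0 0" --pt "-1 0.05 -0.377 0 0" --pt "-1 0.05 -0.377 0 0" --pt "-1 0.05 -0.377 0 0" --pt "-1 0.05 -0.377 0 0" --pt "-1 0.05 -0.377 0 0" --pt "-1 0.05 -0.377 0 0" --pt "-1 0.05 -0.377 0 0" --pt "-1 0.05 -0.377 0 0" --pt "-1 0.05 -0.377 0 0"

```text
time: 15.32
tool_pos: [0.4408, -0.2889, 0.2018]
tool_rot: [3.141, 0.0, -3.017]
contact_force: [-0.0, -0.2, -0.5]
opening: 0.0919
grip_force: 0.0
```

```bash
python3 - <<'E'
from h import *
c,P=wrist("w7")
r=blob(P,62,74,439,-290,40);print(*r)
go(*r[1][:2],32,.122)
E
```

```text
1245 [ 438.9 -289.2   39.    38.9] long axis yaw 0.198 z 68.7 mean [ 437.9 -289.4]
pos [ 440.8 -289.1  201.9] yaw -3.018 -> shift [0.0019 0.0002 0.1699] twist 0.002
```

Request:
step_arm --pt "-1 0.002 0 0.06 0" --pt "-1 0.002 0 0.12 0" --pt "-1 0.002 0 0.155 0" --pt "-1 0.002 0 0.17 0" --pt "-1 0.002 0 0.17 0" --pt "1 0.002 0 0.17 0" --pt "1 0.002 0 0.17 0" --pt "1 0.002 0 0.17 0" --pt "1 0.002 0 0.17 0" --pt "1 0.002 0 0.17 0" --pt "1 0.002 0 0.17 0" --pt "1 0.002 0 0.17 0" --pt "1 0.002 0 0.15 0" --pt "1 0.002 0 0.1 0" --pt "1 0.002 0 0.04 0" --pt "1 0.002 0 0 0" --pt "1 0.002 0 0 0" --pt "1 0.002 0 0 0" --grip_force 15

```text
time: 17.62
tool_pos: [0.438, -0.2901, 0.2008]
tool_rot: [3.14, -0.001, -3.019]
contact_force: [-0.6, -0.1, -0.6]
opening: 0.0397
grip_force: 15.0
```

```bash
python3 - <<'E'
from h import *
c,P=wrist("w8");print(held(P,c["s"],3))
go(456.2,-22.2,202,.1225);go(456.2,-22.2,34,.1225)
E
```

```text
(np.int64(232), array([[ 18.7,  -2.6, -13.7],
       [ 19.1,  -0.2,  -1.2],
       [ 19.5,   2.6,  15.7]]))
pos [ 437.9 -289.9  200.2] yaw -3.019 -> shift [-0.0508  0.2635 -0.0013] twist -0.000
pos [ 437.9 -289.9  200.2] yaw -3.019 -> shift [-0.0511  0.2631  0.1667] twist -0.000
```

Request:
step_arm --pt "1 -0.006 0.03 0 0" --pt "1 -0.016 0.08 0 0" --pt "1 -0.026 0.135 0 0" --pt "1 -0.037 0.19 0 0" --pt "1 -0.046 0.24 0 0" --pt "1 -0.05 0.263 0.01 0" --pt "1 -0.05 0.263 0.04 0" --pt "1 -0.05 0.263 0.09 0" --pt "1 -0.05 0.263 0.135 0" --pt "1 -0.05 0.263 0.155 0" --pt "1 -0.05 0.263 0.163 0" --pt "1 -0.05 0.263 0.166 0" --pt "1 -0.05 0.263 0.166 0" --pt "1 -0.05 0.263 0.166 0"

```text
time: 19.42
tool_pos: [0.4566, -0.0235, 0.0364]
tool_rot: [-3.141, 0.001, -3.019]
contact_force: [0.3, -0.0, -0.4]
opening: 0.0393
grip_force: 15.0
```

Request:
step_arm --pt "-1 0 0 0 0" --pt "-1 0 0 0 0" --pt "-1 0 0 0 0" --pt "-1 0 0 0 0" --pt "-1 0 0 0 0" --pt "-1 0 0 -0.03 0" --pt "-1 0 0 -0.08 0" --pt "-1 0 0 -0.14 0" --pt "-1 0 0 -0.16 0" --pt "-1 -0.07 0 -0.18 0" --pt "-1 -0.07 0 -0.18 0" --pt "-1 -0.07 0 -0.18 0"

```text
time: 20.92
tool_pos: [0.5253, -0.0147, 0.215]
tool_rot: [3.141, -0.001, -3.019]
contact_force: [0.3, 0.2, 0.0]
opening: 0.0916
grip_force: 0.0
```

```bash
python3 - <<'E'
from h import *
c,P=wrist("w9")
print("post",*blob(P,66,73,456,-22,35));print(*blob(P,69,82,470.5,-136.5));print(*blob(P,69,82,444,91));print("board",blob(P,12,24,642,0,150))
go(640,0,210,1.49)
E
```

```text
post 1371 [457.3 -23.4  38.4  37.9] long axis yaw -1.461 z 70.7 mean [456.9 -23.3]
5219 [ 470.5 -136.6   99.5   44.4] long axis yaw 0.124 z 74.7 mean [ 468.2 -136. ]
2700 [444.8  90.1  99.   22.9] long axis yaw 0.118 z 74.6 mean [442.4  89. ]
board (7263, array([633.7, -11.4, 244.2, 135.5]), 'long axis yaw 1.024', 'z 18.8', 'mean', array([633. , -14.2], dtype=float32))
pos [524.5 -14.8 214.8] yaw -3.019 -> shift [-0.1164  0.0005  0.0046] twist -1.368
```

View pics/w9.png

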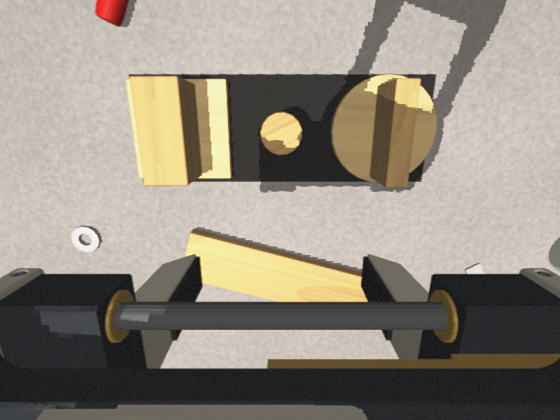

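All three are standing correctly: post at (281,133), uprights at (160,130) and (397,133). Next I'll look at the board with the tool turned, keeping joint 6 clear of its limit (twist +1.77).

Request:
step_arm --pt "-1 -0.108 -0.069 -0.065 1.77" --pt "-1 -0.108 -0.069 -0.065 1.77" --pt "-1 -0.108 -0.069 -0.065 1.77" --pt "-1 -0.108 -0.069 -0.065 1.77" --pt "-1 -0.108 -0.069 -0.065 1.77" --pt "-1 -0.108 -0.069 -0.065 1.77" --pt "-1 -0.108 -0.069 -0.065 1.77" --pt "-1 -0.108 -0.069 -0.065 1.77" --pt "-1 -0.108 -0.069 -0.065 1.77" --pt "-1 -0.108 -0.069 -0.065 1.77" --pt "-1 -0.108 -0.069 -0.065 1.77" --pt "-1 -0.108 -0.069 -0.065 1.77" --pt "-1 -0.108 -0.069 -0.065 1.77"

```text
time: 22.6
tool_pos: [0.6409, -0.0702, 0.2806]
tool_rot: [-3.141, -0.0, 1.495]
contact_force: [0.2, 0.4, 0.7]
opening: 0.092
grip_force: 0.0
```

```bash
python3 - <<'E'
from h import *
c,P=wrist("w10");print(observe()["qpos"].round(2))
m=(P[...,2]>.014)&(P[...,2]<.024)&(P[...,0]>.58)&(P[...,0]<.70)&(abs(P[...,1])<.17)
print(*rect(P,m))
E
```

```text
[-0.23  0.54  1.05  0.    1.54 -0.15]
11239 [643.9  10.9 277.7  66.1] long axis yaw 1.420 z 18.7 mean [645.9  23.8]
```

View pics/w10.png

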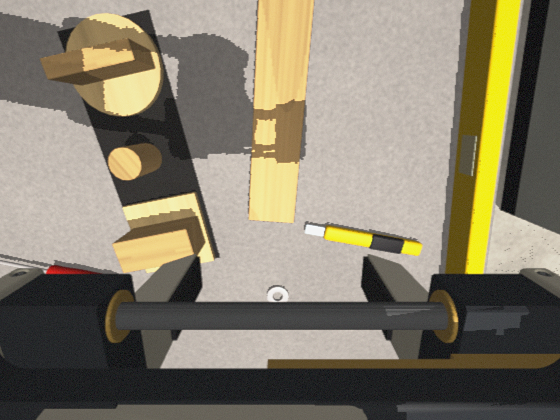

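The board's near end is visible around (272,220) and its far end is cut off about 2 mm at the top of the picture. That puts its centre near (644,12).

```bash
python3 - <<'E'
from h import *
go(644.1,12,60,1.42);go(644.1,12,4,1.42)
E
```

```text
pos [641.  -70.2 280.6] yaw 1.494 -> shift [ 0.0822 -0.0031  0.2206] twist 0.074
pos [641.  -70.2 280.6] yaw 1.494 -> shift [ 0.0822 -0.0031  0.2766] twist 0.074
```

Request:
step_arm --pt "-1 0.082 -0.003 0 0.074" --pt "-1 0.082 -0.003 0.05 0.074" --pt "-1 0.082 -0.003 0.11 0.074" --pt "-1 0.082 -0.003 0.17 0.074" --pt "-1 0.082 -0.003 0.22 0.074" --pt "-1 0.082 -0.003 0.22 0.074" --pt "-1 0.082 -0.003 0.22 0.074"

```text
time: 23.52
tool_pos: [0.6459, 0.0117, 0.0629]
tool_rot: [3.138, -0.0, 1.42]
contact_force: [-0.1, -0.1, 0.7]
opening: 0.0919
grip_force: 0.0
```

```bash
python3 - <<'E'
from h import *
c,P=wrist("w11")
m=(P[...,2]>.012)&(P[...,2]<.026)&(P[...,0]>.59)&(P[...,0]<.71)&(P[...,1]>.04)&(P[...,1]<.25)
print(*rect(P,m))
go(644.1,12,4,1.42)
E
```

```text
19471 [656.   93.  115.9  66.3] long axis yaw 1.422 z 18.7 mean [656.7  99.6]
pos [646.3  11.7  63.6] yaw 1.420 -> shift [-0.     -0.0026  0.0596] twist -0.000
```

Request:
step_arm --pt "-1 0 -0.002 0.03 0" --pt "-1 0 -0.002 0.05 0" --pt "-1 0 -0.002 0.059 0" --pt "-1 0 -0.002 0.059 0" --pt "1 0 -0.002 0.059 0" --pt "1 0 -0.002 0.059 0" --pt "1 0 -0.002 0.059 0" --pt "1 0 -0.002 0.059 0" --pt "1 0 -0.002 0.059 0" --pt "1 0 -0.002 0.059 0" --pt "1 0 -0.002 0.04 0" --pt "1 0 -0.002 0 0" --pt "1 0 -0.002 -0.05 0" --pt "1 0 -0.002 -0.1 0" --pt "1 0 -0.002 -0.12 0" --pt "1 0 -0.002 -0.12 0" --pt "1 0 -0.002 -0.12 0" --grip_force 30

```text
time: 25.7
tool_pos: [0.6417, 0.0122, 0.1794]
tool_rot: [-3.139, 0.0, 1.42]
contact_force: [0.8, -1.5, -1.7]
opening: 0.0656
grip_force: 30.0
```

```bash
python3 - <<'E'
from h import *
c,P=wrist("w12");s=c["s"];R=Ro.from_euler("xyz",s["tool_rot"]).as_matrix();T=(P-s["tool_pos"])@R
m=(abs(T[...,2])<.04)&(abs(T[...,1])<.04)&(T[...,0]>.03)&(T[...,0]<.25)
q=T.copy();print(rect(q,m)); print("zslope",np.polyfit(T[m][:,0],T[m][:,2],1), "xmax",np.percentile(T[m][:,0],[95,99.5,100]))
go(456.6,-22.6,183,.1225+np.pi/2);go(456.6,-22.6,79,.1225+np.pi/2)
E
```

```text
(34230, array([79.3,  1.1, 98.6, 66.5]), 'long axis yaw -0.001', 'z -16.5', 'mean', array([84.4,  1.2], dtype=float32))
zslope [ 3.59284860e-05 -1.64664155e-02] xmax [0.12454298 0.1278163  0.12853184]
pos [641.6  12.2 179. ] yaw 1.420 -> shift [-0.0622 -0.1776 -0.0034] twist -0.274
pos [641.6  12.2 179. ] yaw 1.420 -> shift [-0.0622 -0.1773  0.1006] twist -0.274
```

View pics/w12.png

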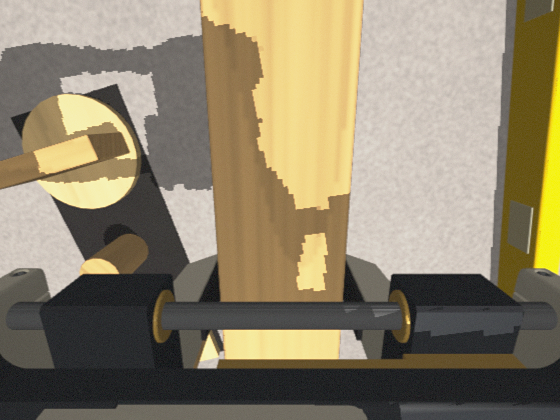

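The board is held level (slope 0, no twist). Its ends are outside the wrist view, so I'll check its lengthwise centring with the scene camera.

```bash
python3 - <<'E'
from h import *
s=observe();R=Ro.from_euler("xyz",s["tool_rot"]).as_matrix()
for n in("scene","side"):
    P=cloud(read_camera(n));T=(P-s["tool_pos"])@R
    m=(T[...,2]>-.021)&(T[...,2]<-.012)&(abs(T[...,1])<.035)&(abs(T[...,0])<.2)
    print(n,m.sum(),np.percentile(T[m][:,0]*1000,[0,1,99,100]).round(1),np.percentile(T[m][:,2]*1000,50).round(1))
go(456.6,-22.6,77,.1225+np.pi/2)
E
```

```text
scene 2549 [-140.8 -138.   136.8  139.3] -15.9
side 1203 [-146.1 -143.3   51.7  134.9] -15.2
pos [641.8  12.2 179. ] yaw 1.420 -> shift [-0.0622 -0.1775  0.1026] twist -0.274
```

Request:
step_arm --pt "1 -0.006 -0.015 0 -0.03" --pt "1 -0.018 -0.05 0 -0.08" --pt "1 -0.03 -0.085 0 -0.13" --pt "1 -0.042 -0.12 0 -0.19" --pt "1 -0.053 -0.15 0 -0.24" --pt "1 -0.061 -0.177 0 -0.274" --pt "1 -0.061 -0.177 0 -0.274" --pt "1 -0.061 -0.177 0.02 -0.274" --pt "1 -0.061 -0.177 0.06 -0.274" --pt "1 -0.061 -0.177 0.08 -0.274" --pt "1 -0.061 -0.177 0.09 -0.274" --pt "1 -0.061 -0.177 0.09 -0.274"

```text
time: 27.35
tool_pos: [0.4586, -0.0215, 0.0903]
tool_rot: [-3.141, -0.0, 1.694]
contact_force: [0.4, 0.0, -1.7]
opening: 0.0655
grip_force: 30.0
```

```bash
python3 - <<'E'
from h import *
go(456.6,-22.6,76.5,.1225+np.pi/2)
s=observe();R=Ro.from_euler("xyz",s["tool_rot"]).as_matrix()
P=cloud(read_camera("scene"));T=(P-s["tool_pos"])@R
m=(T[...,2]>-.021)&(T[...,2]<-.012)&(abs(T[...,1])<.036)&(abs(T[...,0])<.2)
print(m.sum(),np.percentile(T[m][:,0]*1000,[0,1,99,100]).round(1),*rect(P,m))
E
```

```text
pos [458.6 -21.5  90.3] yaw 1.694 -> shift [-0.0009 -0.0021  0.0138] twist 0.000
1738 [-140.4 -138.1  136.4  139.3] 1738 [459.4 -21.9 279.7  69.4] long axis yaw -1.449 z 106.3 mean [459.1 -26.6]
```

Request:
step_arm --pt "1 -0.001 -0.002 0.004 0" --pt "1 -0.001 -0.002 0.008 0" --pt "1 -0.001 -0.002 0.011 0" --pt "1 -0.001 -0.002 0.013 0" --pt "1 -0.001 -0.002 0.014 0" --pt "1 -0.001 -0.002 0.014 0" --pt "1 -0.001 -0.002 0.014 0"

```text
time: 28.28
tool_pos: [0.4566, -0.0228, 0.0768]
tool_rot: [3.141, -0.0, 1.694]
contact_force: [0.3, -0.1, -1.4]
opening: 0.0663
grip_force: 30.0
```

Request:
step_arm --pt "1 0 0 0.001 0" --pt "1 0 0 0.001 0" --pt "1 0 0 0.001 0"

```text
time: 28.65
tool_pos: [0.4566, -0.0228, 0.0762]
tool_rot: [3.141, 0.0, 1.694]
contact_force: [-1.5, 0.7, 5.5]
opening: 0.0653
grip_force: 30.0
```

Contact is made (+5.5 N), so I'll release, go up and check.

Request:
step_arm --pt "-1 0 0 0 0" --pt "-1 0 0 0 0" --pt "-1 0 0 0 0" --pt "-1 0 0 0 0" --pt "-1 0 0 0 0" --pt "-1 0 0 -0.02 0" --pt "-1 0 0 -0.06 0" --pt "-1 0 0 -0.12 0" --pt "-1 0 0 -0.16 0" --pt "-1 0 0 -0.16 0" --pt "-1 0 0 -0.16 0"

```text
time: 30.02
tool_pos: [0.4559, -0.0227, 0.2349]
tool_rot: [-3.14, -0.001, 1.694]
contact_force: [-0.5, -0.8, -0.2]
opening: 0.0918
grip_force: 0.0
```

```bash
python3 - <<'E'
from h import *
for n in("scene","side"):
    c=read_camera(n);P=cloud(c);cv2.imwrite(f"pics/{n}2.png",c["img"][...,::-1])
    m=(P[...,2]>.084)&(P[...,2]<.1)&(P[...,0]>.40)&(P[...,0]<.52)&(abs(P[...,1]+.022)<.16)
    print(n,*rect(P,m))
go(560,370,200,1.69+.7)
E
```

```text
scene 2462 [457.  -23.3 279.9  71.7] long axis yaw -1.450 z 92.1 mean [459.4 -24.1]
side 1833 [455.8 -27.1 282.   67.7] long axis yaw -1.444 z 91.3 mean [456.7 -39.4]
pos [455.7 -22.6 234.3] yaw 1.694 -> shift [0.3768 0.1518 0.0343] twist -0.696
```

View pics/side2.png

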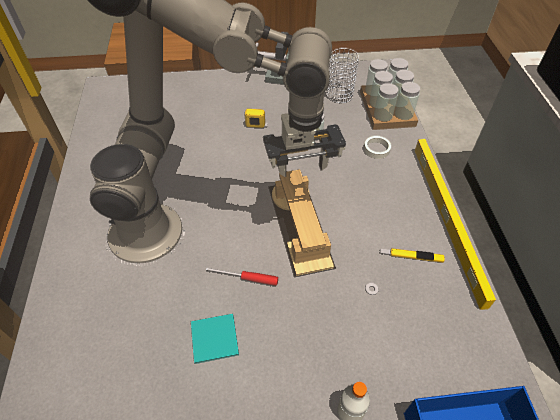

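The side view shows the board lying across both uprights over the mat at about (308,225). Next is the jar.

Request:
step_arm --pt "-1 0.377 0.152 0.02 -0.7" --pt "-1 0.377 0.152 0.02 -0.7" --pt "-1 0.377 0.152 0.02 -0.7" --pt "-1 0.377 0.152 0.02 -0.7" --pt "-1 0.377 0.152 0.02 -0.7" --pt "-1 0.377 0.152 0.02 -0.7" --pt "-1 0.377 0.152 0.02 -0.7" --pt "-1 0.377 0.152 0.02 -0.7" --pt "-1 0.377 0.152 0.02 -0.7" --pt "-1 0.377 0.152 0.02 -0.7" --pt "-1 0.377 0.152 0.02 -0.7"

```text
time: 31.5
tool_pos: [0.5613, 0.369, 0.2162]
tool_rot: [3.141, 0.0, 2.392]
contact_force: [0.0, 0.1, 1.0]
opening: 0.0919
grip_force: 0.0
```

```bash
python3 - <<'E'
from h import *
c,P=wrist("w13")
r=blob(P,80,90,560,370,60);print(*r)
go(*r[1][:2],28,2.394)
E
```

```text
2415 [561.9 373.5  54.9  54.6] long axis yaw 1.548 z 84.7 mean [561.3 374. ]
pos [561.3 369.2 216.2] yaw 2.393 -> shift [0.0025 0.0035 0.1882] twist -0.001
```

View pics/w13.png

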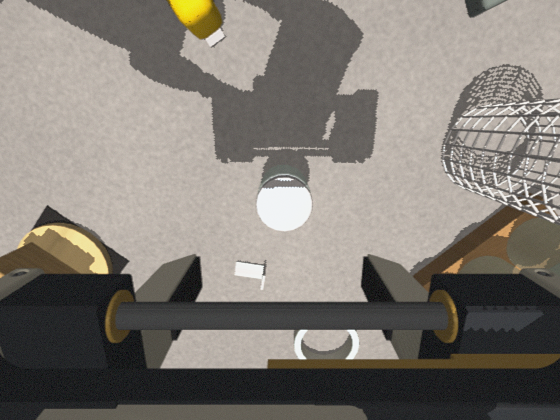

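The jar lid is at (284,203), with the basket and carton well clear of the gripper. I'll grasp the jar.

Request:
step_arm --pt "-1 0.0025 0.0035 0.05 0" --pt "-1 0.0025 0.0035 0.1 0" --pt "-1 0.0025 0.0035 0.15 0" --pt "-1 0.0025 0.0035 0.18 0" --pt "-1 0.0025 0.0035 0.186 0" --pt "-1 0.0025 0.0035 0.186 0" --pt "1 0.0025 0.0035 0.186 0" --pt "1 0.0025 0.0035 0.186 0" --pt "1 0.0025 0.0035 0.186 0" --pt "1 0.0025 0.0035 0.186 0" --pt "1 0.0025 0.0035 0.186 0" --pt "1 0.0025 0.0035 0.186 0" --grip_force 30

```text
time: 33.05
tool_pos: [0.5614, 0.3741, 0.0301]
tool_rot: [-3.141, -0.0, 2.394]
contact_force: [-2.7, -2.4, 5.1]
opening: 0.0575
grip_force: 30.0
```

Request:
step_arm --pt "1 0 0 -0.02 0" --pt "1 0 0 -0.06 0" --pt "1 0 0 -0.11 0" --pt "1 0 0 -0.16 0" --pt "1 0 0 -0.18 0" --pt "1 0 0 -0.18 0" --pt "1 0 0 -0.18 0"

```text
time: 33.92
tool_pos: [0.5611, 0.374, 0.2084]
tool_rot: [-3.14, -0.001, 2.394]
contact_force: [-0.6, 0.4, -2.4]
opening: 0.0576
grip_force: 30.0
```

```bash
python3 - <<'E'
from h import *
c,P=wrist("w14");s=c["s"];R=Ro.from_euler("xyz",s["tool_rot"]).as_matrix();T=(P-s["tool_pos"])@R*1000
m=(T[...,2]>-70)&(T[...,2]<-35)&(abs(T[...,1])<30)&(abs(T[...,0])<40)
print(rect(T/1000,m), np.percentile(T[m][:,2],[2,50,98]))
go(456.6,-23,215,2.0)
go(456.6,-23,123,2.0)
E
```

```text
(8630, array([ 6.9,  0. , 60.1, 41.2]), 'long axis yaw -1.562', 'z -54.3', 'mean', array([8.9, 0.3], dtype=float32)) [-55.65969258 -54.28743807 -35.42342921]
pos [561.  373.9 207.9] yaw 2.394 -> shift [-0.1934 -0.362  -0.0063] twist 0.394
pos [561.  373.9 207.9] yaw 2.394 -> shift [-0.1935 -0.3618  0.0857] twist 0.394
```

View pics/w14.png

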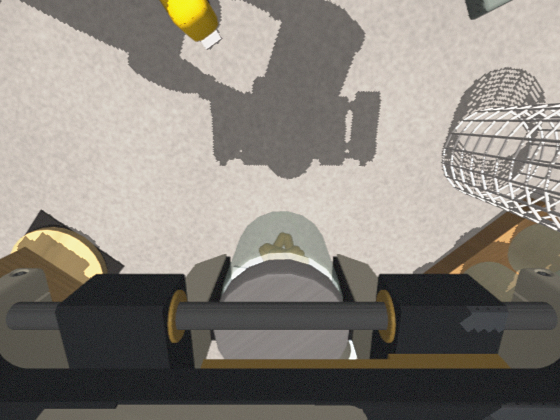

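Request:
step_arm --pt "1 -0.014 -0.026 0 0.03" --pt "1 -0.038 -0.07 0 0.08" --pt "1 -0.062 -0.116 0 0.13" --pt "1 -0.086 -0.162 0 0.18" --pt "1 -0.111 -0.208 0 0.23" --pt "1 -0.136 -0.254 0 0.28" --pt "1 -0.16 -0.3 0 0.33" --pt "1 -0.18 -0.338 0 0.37" --pt "1 -0.19 -0.356 0 0.394" --pt "1 -0.193 -0.362 0 0.394" --pt "1 -0.193 -0.362 0.03 0.394" --pt "1 -0.193 -0.362 0.06 0.394" --pt "1 -0.193 -0.362 0.075 0.394" --pt "1 -0.193 -0.362 0.075 0.394" --pt "1 -0.193 -0.362 0.075 0.394"

```text
time: 35.85
tool_pos: [0.4574, -0.022, 0.1351]
tool_rot: [3.141, 0.0, 2.001]
contact_force: [0.1, -0.1, -2.9]
opening: 0.0575
grip_force: 30.0
```

```bash
python3 - <<'E'
from h import *
go(456.6,-23.2,122,2.0)
P=cloud(read_camera("scene"))
m=(P[...,2]>.084)&(P[...,2]<.097)&(P[...,0]>.40)&(P[...,0]<.52)&(abs(P[...,1]+.022)<.16)
print(*rect(P,m))
E
```

```text
pos [457.4 -22.  135.1] yaw 2.001 -> shift [-0.0007 -0.0012  0.0131] twist 0.001
1804 [457.5 -23.3 279.9  71.2] long axis yaw -1.441 z 91.9 mean [464.5 -33.1]
```

Request:
step_arm --pt "1 -0.001 -0.001 0.004 0" --pt "1 -0.001 -0.001 0.008 0" --pt "1 -0.001 -0.001 0.011 0" --pt "1 -0.001 -0.001 0.012 0" --pt "1 -0.001 -0.001 0.013 0" --pt "1 -0.001 -0.001 0.013 0"

```text
time: 36.65
tool_pos: [0.4565, -0.0237, 0.1221]
tool_rot: [3.141, 0.0, 2.0]
contact_force: [-2.4, 0.1, 2.7]
opening: 0.0578
grip_force: 30.0
```

Contact again. I'll release and withdraw straight up.

Request:
step_arm --pt "-1 0 0 0 0" --pt "-1 0 0 0 0" --pt "-1 0 0 0 0" --pt "-1 0 0 0 0" --pt "-1 0 0 0 0" --pt "-1 0 0 -0.02 0" --pt "-1 0 0 -0.06 0" --pt "-1 0 0 -0.12 0" --pt "-1 0 0 -0.18 0" --pt "-1 0 0 -0.2 0" --pt "-1 0 0 -0.2 0" --pt "-1 0 0 -0.2 0"

```text
time: 38.15
tool_pos: [0.4559, -0.0236, 0.3203]
tool_rot: [-3.14, -0.002, 2.0]
contact_force: [-0.5, -0.7, 0.4]
opening: 0.092
grip_force: 0.0
```

```bash
python3 - <<'E'
from h import *
c,P=wrist("w15")
print("jar",*blob(P,168,185,456,-23,60))
for n in("scene","side"):
    c=read_camera(n);P=cloud(c);cv2.imwrite(f"pics/{n}3.png",c["img"][...,::-1])
    m=(P[...,2]>.084)&(P[...,2]<.097)&(P[...,0]>.40)&(P[...,0]<.52)&(abs(P[...,1]+.022)<.16)
    print(n,*rect(P,m));print("jar",*(blob(P,166,185,456,-23,60) or["-"]))
E
```

```text
jar 2258 [458.2 -23.4  54.9  54.4] long axis yaw -1.151 z 176.7 mean [457.5 -22.5]
scene 2046 [456.6 -23.1 280.3  71.4] long axis yaw -1.441 z 92.0 mean [461.1 -24.7]
jar 372 [457.4 -24.5  55.2  54.2] long axis yaw 0.003 z 175.9 mean [459.3 -24.4]
side 1310 [455.6 -27.  282.9  67. ] long axis yaw -1.444 z 91.3 mean [455.5 -55.9]
jar 291 [455.2 -26.9  56.4  54.5] long axis yaw -1.233 z 175.0 mean [455.3 -30.3]
```

View pics/side3.png

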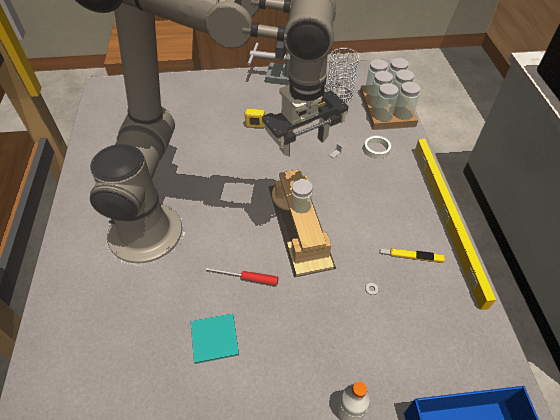

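The side view shows the jar standing mid-board at (302,195), with everything in place and the gripper clear.

```bash
python3 -c "
from cell import *
print(hand_in())"
```

```text
the job is handed in; nothing more can be done
None
```

The riser is dry-fitted and handed in at about 38 s: uprights, post, board and jar all measured within about 4 mm of centre, gripper clear; the hand-in call returned no verdict.

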